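Slide a painted model part into the curing hood

ROBOT

A 6-joint arm with a two-finger parallel gripper is mounted at the origin on the work surface. World frame = base frame: x ahead of the robot, y to its left, z up, the work surface at z = 0. Lengths are in mm, angles in rad, forces in N, time in s.
With the tool pointing down it reaches from about 400 to 825 mm from the base axis. Payload 7 kg.
Tool frame: the origin (TCP) lies at the very end of the fingers, on their centre line; the grasp point (between the pads) lies 19 mm behind it; z points along the fingers, y is the direction in which the jaws open and shut (so a half turn about z gives the same grasp; the last joint's range is limited). The gripper opens to 88 mm and grips with 3 to 60 N. Pads are 19 mm wide; open, the fingers measure 130 mm over their backs; the gripper's body (78 mm by 193 mm) begins 47 mm behind the grasp point.
Start: joints at [1.449, 0.359, 0.012, 0, -1.224, -0.288], TCP at [268.943, 619.084, 226.561] pointing down, gripper open.
Joint ranges: [-3.07, 3.07], [-1.43, 2.12], [-1.02, 1.25], [-3.03, 1.67], [-3.05, -0], [-3.03, 3.03]. Speed limits (rad/s): [2.39, 2.39, 3.01, 3.14, 3.14, 3.14].

INTERFACE

Orientations are given as a unit quaternion [x, y, z, w].
In Python, from plant import bot gives the robot as it stands. Calls block until the motion is done:
- bot.move_ptp(position, orientation): joint-space move of the TCP to a pose.
- bot.line_to(position, velocity=150, ori=None): straight line of the TCP; ori=None keeps the orientation; velocity is the mean speed in mm/s.
- bot.move_joints(angles): joint-space move.
- bot.move_gripper(opening, force=None): finger opening in mm; force is the grip in N (None keeps the last); returns when the fingers have stopped.
- bot.pause(seconds).
- bot.solve_ik(position, orientation): joint angles nearest the present ones, or None.
- bot.read_state(): the state.
- bot.camera(name): name is "scene" or "top"; returns the picture (420x560x3 uint8, red, green, blue); there is no depth.
- bot.get_calibration(name): a dict with "fx", "fy", "cx", "cy" (pixels), "view" (4x4, takes a point from world to camera coordinates). Camera axes: x right, y up, looking along -z (the intrinsics and any distortion apply to the point x, -y, -z); pixel columns grow to the right and rows downward; lengths in mm; the calibration is good to about 2 mm. A picture is of the moment at which its call begins. get_calibration takes no time and is no camera call.
A pose or a line that the arm cannot do raises bot.Unreachable and nothing moves.
- bot.close_job(): hands the job in, once; it reports no verdict.
The state is a dict: "t": time; "joint_pos": joint angles; "qvel": joint speeds; "tau": joint torques, N m; "tcp_pos": TCP position; "eef_rot": TCP orientation; "contact_force": force on the tool from outside, world axes, zero at the start; "moment": the same for the moment, N m; "width": finger opening in mm.
Only numpy, scipy, OpenCV 4.12 (cv2) and the standard library are available. Lean on these libraries where they do the work, as an engineer would, in place of code of your own. Each camera call takes 0.05 s, during which the arm holds its last target. There are 200 camera calls.

TASK

Stand the little grey engine nacelle, on its cork grip, in the teal cup of the curing slide's carriage and let it go. Then push the carriage along its rods by the teal post: dried glue holds it at first, so push firmly until it breaks free, and carry on gently, by feel, until it rests fully home against the sprung stop hidden inside the white hood, without ramming that delicate stop. Leave it there with the nacelle still upright in the cup and nothing else on the bench disturbed.

Things in the scene. Friction and masses are not known exactly. Their poses are not given: they have to be found in the camera images.
- nacelle_mid (a point): Centre of the loose piece to be cured, half-way up: a cork grip (cylinder 28 mm in diameter, 50 mm tall) with a grey nacelle, at most 25 mm wide, on top; 76 mm tall in all, about 80 g, upright on the bench (z = 0). Grasp it here, 38 mm above its foot. It starts in a row of three with the red jar and the glue bottle, in any order, about 120 mm apart along y.
- nacelle_foot (a point): Centre of the underside of the same piece (38 mm below nacelle_mid).
- nacelle: The same piece as a body; origin at the centre of its underside, z up.
- jig: The curing slide, fixed to the bench: a black base 84 mm wide and 12 mm thick with two steel rods. Origin on the bench in the middle of the width; its +y axis runs along the rods towards the hood (the way to push). The base reaches from y = -240 mm to +225 mm.
- carriage: The aluminium carriage on the rods; slides only along the jig's y axis. Origin: bench height, below the cup's centre; axes as the jig's; front end 40 mm ahead (+y). Starts with its origin at jig y = -90 to -70 mm. Up to about jig y = -50 mm dried glue holds it: a push of about 14 to 22 N is needed. Then it breaks free and runs with a steady drag of about 4 N that also holds it where it is left.
- cup (a point): Centre of the floor of the round teal cup on the carriage: floor 33 mm above the bench, inner diameter 37 mm, 12 mm deep, rim 45 mm above the bench, outer diameter 47 mm.
- post (a point): On the axis of the carriage's teal upright push post, 80 mm above the bench. A round bar 16 mm in diameter, top 104 mm above the bench, 110 mm behind (-y) the cup, joined to it by a low bar at most 30 mm high. The space behind it (-y) is free above 25 mm height: push from there, or pinch it from above. It stays outside the hood.
- hood: White curing hood with an amber window, fixed over the far end of the jig; same origin and axes as the jig. It covers jig y = 55 to 215 mm, is 124 mm wide and 131 mm high (140 mm with the roof ribs), open only towards -y (opening 116 mm wide, up to 126 mm high). The sprung stop is inside, out of sight.
- mouth (a point): Middle of the lower edge of the hood's opening (jig y = 55 mm, 12 mm above the bench). Behind it the hidden stop pad, set anew each time, meets the carriage when the carriage's origin is somewhere in jig y = 80 to 120 mm. It gives about 0.7 mm per newton and is damaged by more than 10 N. It is felt as a rise over the 4 N drag; 3 to 6 N more is fully home. Drag then holds the carriage against it.
- red_jar: Paint jar with a red label, 32 mm in diameter, 42 mm tall, loose; leave alone.
- glue_bottle: Small glue bottle with a blue cap, 30 mm in diameter, 66 mm tall, loose; leave alone.
- olive_jar: Paint jar with olive cap, 36 mm in diameter, 45 mm tall, loose, right of the slide; leave alone.
- screwdriver: Small screwdriver, 150 mm long, lying beyond the slide; leave alone.
- parts_tray: Black divided tray 130 x 170 x 28 mm, left of the slide; leave alone.
- bar_clamp: Teal and aluminium bar clamp, 150 mm long, lying beyond the slide; leave alone.

How it is judged (in metres and radians):
On the way, in this order (a step that is already met when the one before it is completed fails the run):
1. the nacelle stands upright in the carriage's cup, let go, with the carriage not yet pushed free (horizontal distance between nacelle_foot and cup below 0.008 m and z of nacelle_foot in the frame of cup between -0.004 and 0.005 m and angle between nacelle_mid's own z axis and vertical below 0.12 rad and contact force between the fingers and nacelle below 0.05 N and y of carriage in the frame of jig below -0.045 m), for 0.2 s.
2. the carriage has broken free of the dried glue with the nacelle in its cup (horizontal distance between nacelle_foot and cup below 0.008 m and z of nacelle_foot in the frame of cup between -0.004 and 0.005 m and angle between nacelle_mid's own z axis and vertical below 0.12 rad and y of carriage in the frame of jig above -0.03 m), for 0.05 s.
At the end, for the whole second after the job is handed in: The carriage rests inside the hood against the sprung stop (bearing on it with more than 0.8 N), at rest; the nacelle stands in the cup, let go, its foot within 8 mm of the cup's centre and on its floor, less than 0.12 rad from upright (horizontal distance between nacelle_foot and cup below 0.008 m and z of nacelle_foot in the frame of cup between -0.004 and 0.005 m and angle between nacelle_mid's own z axis and vertical below 0.12 rad and contact force between the fingers and nacelle below 0.05 N and contact force between carriage and hood above 0.8 N and y of carriage in the frame of jig above 0.07 m and linear speed of carriage below 0.005 m/s and linear speed of nacelle below 0.01 m/s); the robot touches nothing.
It fails at once if the hidden stop is rammed: more than 10 N on it (contact force between carriage and hood above 10 N).
It fails at once if the nacelle is tipped by more than 0.5 rad (angle between nacelle_mid's own z axis and vertical above 0.5 rad).
It fails at once if another thing on the bench is moved by more than 20 mm (distance of any of red_jar, glue_bottle, olive_jar, screwdriver, parts_tray, bar_clamp from where it was at the start of the episode above 0.02 m).
It also fails if it takes over 64 s, if anything falls off the work surface, if the arm or the gripper's body presses on something with over 40 N, if the wrist force passes 120 N, or if a joint passes its speed limit or range.

## Working session

There is one attempt and no reset: what is moved stays moved. The work goes in short steps, each a Python script; the robot and the scene stay as the last script left them, time stands still between calls to the robot, and variables do not carry over. Pictures are saved under pics/ and viewed, about 8 in all and at most 12, crops included, and the job is handed in when it is done.

```bash
ls; mkdir -p pics; python3 - <<'E'
from plant import bot
import cv2
for n in("scene","top"):
    cv2.imwrite(f"pics/{n}0.png",bot.camera(n)[:,:,::-1]); c=bot.get_calibration(n); print(n,c)
s=bot.read_state(); print(s)
E
```

```text
pics
scene {'fx': 455.36818008759354, 'fy': 455.36818008759354, 'cx': 284.54426734727866, 'cy': 198.8544260213859, 'view': array([[ 8.63052799e-01,  5.04775682e-01,  1.84764158e-02,
        -5.46793097e+02],
       [-3.33632658e-01,  5.42209566e-01,  7.71166672e-01,
         1.51445784e+02],
       [ 3.79248093e-01, -6.71721890e-01,  6.36365136e-01,
        -1.52378871e+03],
       [ 0.00000000e+00,  0.00000000e+00,  0.00000000e+00,
         1.00000000e+00]])}
top {'fx': 460.9576841534556, 'fy': 460.9576841534556, 'cx': 280.759047077927, 'cy': 205.4328600646016, 'view': array([[-1.16497438e-02, -9.99929959e-01, -2.08830243e-03,
         9.95006780e+00],
       [ 9.93351598e-01, -1.18122553e-02,  1.14512326e-01,
        -6.18620219e+02],
       [-1.14528973e-01, -7.40379293e-04,  9.93419632e-01,
        -1.20734857e+03],
       [ 0.00000000e+00,  0.00000000e+00,  0.00000000e+00,
         1.00000000e+00]])}
{'t': 0.1, 'joint_pos': array([ 1.44912405e+00,  3.59308822e-01,  1.11559543e-02, -3.15894680e-04,
       -1.22412189e+00, -2.88101145e-01]), 'qvel': array([-0.00143761, -0.00183838,  0.00091832,  0.00193997, -0.00044048,
       -0.00152511]), 'tau': array([-1.66910104e-03, -5.84165990e+01,  2.93750006e+01,  7.01557517e+00,
        1.01267447e-02, -5.17120043e-05]), 'tcp_pos': array([268.7675149 , 618.6985559 , 225.72161154]), 'eef_rot': array([ 9.79072820e-01, -2.03508833e-01, -8.65547650e-05,  7.49000453e-04]), 'contact_force': array([-0.05087433,  0.00866479, -0.37364908]), 'moment': array([ 0.01586726,  0.0154569 , -0.01049431]), 'width': 87.40518788150106}
```

View pics/top0.png

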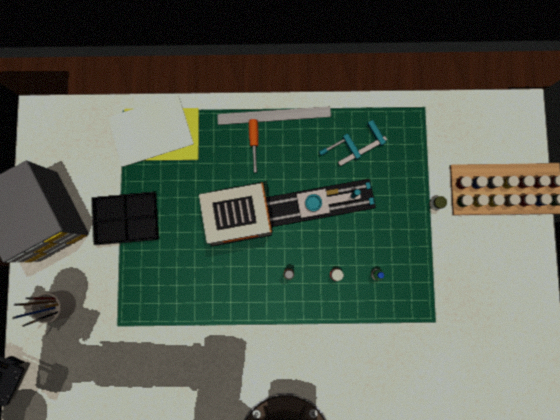

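View pics/scene0.png

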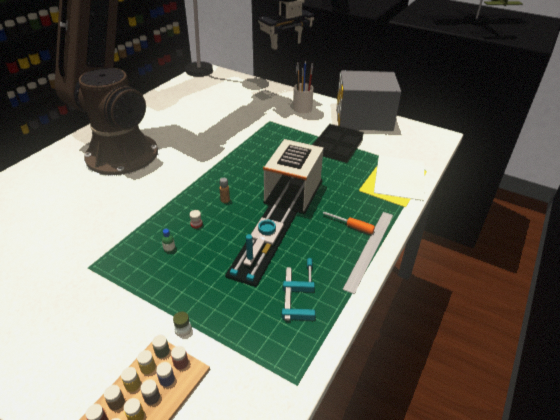

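The top view shows the nacelle at about (288,273), the cup at (313,203), the post near (355,192) and the hood on the left. The scene view shows the nacelle at about (225,190) and the post at (250,248). I'll enlarge both.

```bash
python3 - <<'E'
import cv2
a=cv2.imread("pics/top0.png")[170:290,190:390]; cv2.imwrite("pics/topc.png",cv2.convertScaleAbs(cv2.resize(a,None,fx=4,fy=4,interpolation=2),alpha=1.5))
a=cv2.imread("pics/scene0.png")[140:290,155:335]; cv2.imwrite("pics/scenec.png",cv2.convertScaleAbs(cv2.resize(a,None,fx=4,fy=4,interpolation=2),alpha=1.3))
E
```

```text
(no output)
```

View pics/topc.png

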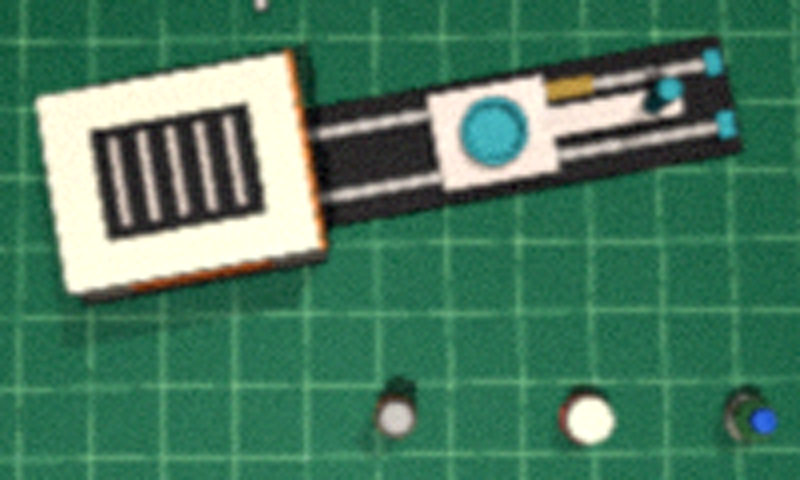

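View pics/scenec.png

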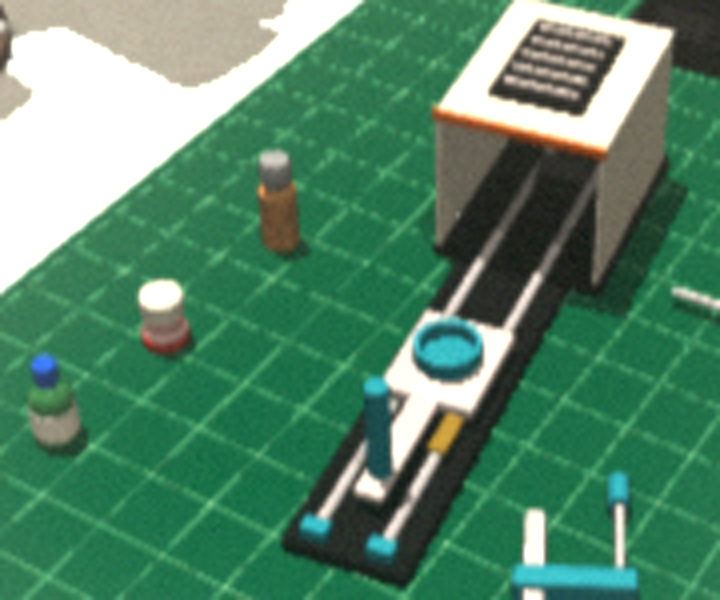

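Enlarged crops, top: nacelle top (397,417), cup rim (494,131), post top (670,90), base rear corners (719,37) and (741,152). Scene: nacelle top (274,158), cup rim (448,346), post top (376,385).

```bash
cat > h.py <<'E'
from plant import bot
import numpy as np
def back(name,u,v,z):
    c=bot.get_calibration(name); V=c["view"]; R,t=V[:3,:3],V[:3,3]
    d=R.T@np.array([(u-c["cx"])/c["fx"],-(v-c["cy"])/c["fy"],-1]); o=-R.T@t
    return o+d*(z-o[2])/d[2]
def crop(name,x,y,z):
    ox,oy=(190,170) if name=="top" else (155,140)
    return back(name,ox+(x+.5)/4-.5,oy+(y+.5)/4-.5,z)
E
python3 - <<'E'
from h import *
P=lambda s,n,x,y,z:print(s,n,crop(n,x,y,z).round(1))
P("nac","top",397,417,76);P("nac","scene",274,158,76);P("nacfoot","scene",281,242,0)
P("cup","top",494,131,45);P("cup","scene",448,346,45)
P("post","top",670,90,104);P("post","scene",376,385,104)
P("baseL","top",741,152,12);P("baseR","top",719,37,12)
P("hoodL","top",326,252,131);P("hoodR","top",290,50,131)
P("jar","top",588,420,42);P("glue","top",764,421,66)
P("h1","scene",436,110,131);P("h2","scene",606,154,131)
P("b1","scene",284,545,12);P("b2","scene",408,584,12)
E
```

```text
nac top [437.1 -16.1  76. ]
nac scene [437.3 -14.5  76. ]
nacfoot scene [438.7 -16.3   0. ]
cup top [624.8 -84.1  45. ]
cup scene [629.6 -88.2  45. ]
post top [ 642.7 -192.8  104. ]
post scene [ 645.1 -192.8  104. ]
baseL top [ 612.3 -255.6   12. ]
baseR top [ 692.4 -243.2   12. ]
hoodL top [540.3  27.2 131. ]
hoodR top [667.   48.5 131. ]
jar top [ 432.6 -142.4   42. ]
glue top [ 431.5 -253.3   66. ]
h1 scene [545.6  31.3 131. ]
h2 scene [669.3  48.6 131. ]
b1 scene [ 619.6 -260.2   12. ]
b2 scene [ 700.5 -246.6   12. ]
```

```bash
cat >> h.py <<'E'
def quat(adeg):  # tool down, jaw axis at angle a
    p=np.radians((adeg+90)/2); return np.array([np.cos(p),np.sin(p),0,0])
TH=9.3
def st(tag=""):
    s=bot.read_state(); print(tag,"t%.1f"%s["t"],s["tcp_pos"].round(1),"F",s["contact_force"].round(2),"w%.1f"%s["width"],"q",s["joint_pos"].round(2)); return s
E
python3 - <<'E'
from h import *
for nm,p,aa in (("pick",[437.5,-15.6,19],(-90,90)),("hov",[625.5,-85,110],(TH,TH-180)),("pushx",[652,-240,60],(TH,TH-180)),("pushend",[622,-50,60],(TH,TH-180)),("pushy",[622,-50,60],(TH+90,TH-90))):
    for a in aa:
        q=bot.solve_ik(p,quat(a)); print(nm,a,None if q is None else np.round(q,2))
E
```

```text
pick -90 [ 0.42  0.23 -0.76  0.   -0.58  1.15]
pick 90 [ 0.42  0.23 -0.76 -0.   -0.58 -1.99]
hov 9.3 None
hov -170.7 [ 0.17  0.38 -0.24  0.   -0.95 -0.01]
pushx 9.3 [-0.07  0.52 -0.13  0.   -0.92 -2.91]
pushx -170.7 [-0.07  0.52 -0.13  0.   -0.92  0.24]
pushend 9.3 None
pushend -170.7 [ 0.23  0.42 -0.3   0.   -0.84 -0.07]
pushy 99.3 [ 0.23  0.42 -0.3   0.   -0.84 -1.64]
pushy -80.7 [ 0.23  0.42 -0.3   0.   -0.84  1.5 ]
```

```bash
python3 - <<'E'
from h import *
import cv2
bot.move_gripper(88,force=15)
bot.move_ptp([437.5,-15.6,200],quat(-90)); st("above")
bot.line_to([437.5,-15.6,19],velocity=120); st("down")
bot.move_gripper(10,force=15); st("closed")
bot.line_to([437.5,-15.6,170],velocity=120); st("lift")
bot.move_ptp([625.5,-85,170],quat(TH-180)); st("hover")
bot.line_to([625.5,-85,80],velocity=120); st("low")
bot.pause(.3)
s=bot.camera("scene"); t=bot.camera("top")
a=cv2.resize(s[170:270,200:300],None,fx=4,fy=4,interpolation=2); b=cv2.resize(t[150:250,260:360],None,fx=4,fy=4,interpolation=2)
cv2.imwrite("pics/hov.png",cv2.convertScaleAbs(np.hstack([a,b])[:,:,::-1],alpha=1.4))
E
```

```text
above t2.7 [437.8 -15.1 200. ] F [ 0.03  0.5  -0.97] w87.3 q [ 0.42 -0.02 -0.52  0.   -1.07  1.15]
down t4.3 [437.9 -15.5  19.5] F [ 0.35 -0.07  0.05] w87.5 q [ 0.42  0.23 -0.76  0.   -0.58  1.15]
closed t5.3 [437.5 -15.6  19. ] F [-0.55 -0.17 -0.43] w27.7 q [ 0.42  0.23 -0.76 -0.   -0.58  1.15]
lift t6.7 [437.  -15.7 169.3] F [ 0.18 -0.4  -1.51] w27.9 q [ 0.42  0.01 -0.57 -0.   -0.99  1.15]
hover t7.8 [624.9 -84.9 169.4] F [-0.1   0.19 -0.58] w27.9 q [ 0.17  0.33 -0.17 -0.   -1.08 -0.01]
low t8.7 [626.1 -84.9  80.9] F [ 0.46  0.52 -1.31] w27.8 q [ 0.17  0.41 -0.27  0.   -0.89 -0.01]
```

View pics/hov.png

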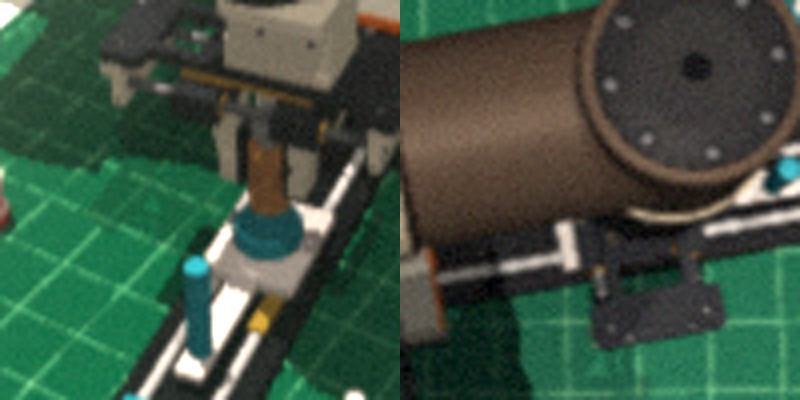

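The grasp is good (width 27.8 mm). The cork hangs over the cup, with its axis at x≈268 and the cup centred at x≈268. I'll overlay the predicted foot and rim circles to check the other direction.

```bash
cat >> h.py <<'E'
def proj(name,P):
    c=bot.get_calibration(name); p=(np.atleast_2d(P)@c["view"][:3,:3].T)+c["view"][:3,3]
    return np.c_[c["cx"]+c["fx"]*p[:,0]/-p[:,2], c["cy"]+c["fy"]*p[:,1]/p[:,2]]
def circ(x,y,z,r):
    a=np.linspace(0,2*np.pi,60); return np.c_[x+r*np.cos(a),y+r*np.sin(a),0*a+z]
E
python3 - <<'E'
from h import *
import cv2
s=bot.camera("scene")[195:245,235:295]
x,y,z=bot.read_state()["tcp_pos"]; im=cv2.convertScaleAbs(cv2.resize(s,None,fx=10,fy=10,interpolation=2)[:,:,::-1],alpha=1.5)
for (zz,r,c) in ((z-19,14,(0,255,255)),(45,23.5,(255,0,255)),(z+31-19,14,(0,255,255))):
    q=((proj("scene",circ(x,y,zz,r))-[235,195])*10+4.5).astype(int); cv2.polylines(im,[q],True,c,1)
cv2.imwrite("pics/ov.png",im)
E
```

```text
(no output)
```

View pics/ov.png

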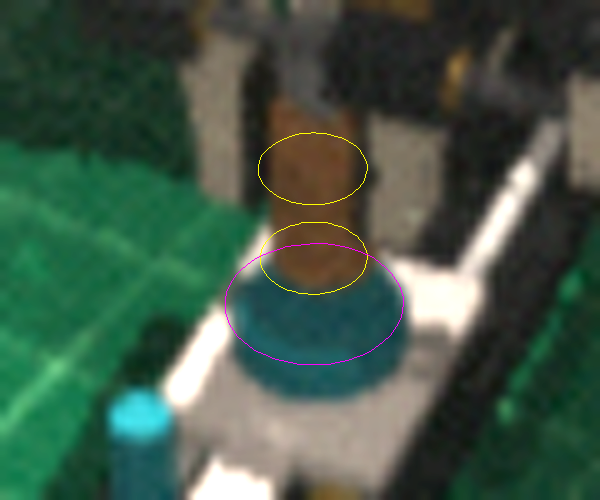

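The relative offset is within about 2 mm, against 4.5 mm of clearance. I'll descend in small steps with a force check.

```bash
python3 - <<'E'
from h import *
bot.line_to([625.8,-84,70],velocity=60); bot.pause(.3)
f=lambda: np.mean([bot.read_state()["contact_force"] for _ in range(1)],axis=0)
F0=f(); print("F0",F0)
for z in list(np.arange(68,54,-2))+[54,53,52.5,52]:
    bot.line_to([625.8,-84,z],velocity=25); bot.pause(.05)
    d=f()-F0; print(z,d.round(2))
    if abs(d[2])>5 or np.hypot(*d[:2])>6: print("contact");break
st()
E
```

```text
F0 [-0.65379513 -0.55344893 -2.38801814]
68 [1.2  0.2  0.69]
66 [0.77 0.06 0.95]
64 [0.55 1.   1.84]
62 [0.27 0.8  2.01]
60 [ 0.88 -0.22  1.25]
58 [0.84 0.87 0.32]
56 [0.23 1.46 1.21]
54 [0.39 0.64 1.2 ]
53 [0.99 0.59 1.24]
52.5 [0.75 0.8  1.61]
52 [0.26 0.61 2.7 ]
 t13.0 [625.9 -84.   52.1] F [-0.39  0.06  0.32] w28.1 q [ 0.18  0.44 -0.29  0.   -0.83 -0.01]
```

```bash
python3 - <<'E'
from h import *
import cv2
bot.move_gripper(60); bot.pause(.1); st("rel")
bot.line_to([625.8,-84,160],velocity=150); bot.move_gripper(0,force=20)
bot.line_to([651,-238,160],velocity=200); bot.line_to([651,-238,60],velocity=120); bot.pause(.2); st("behind")
s=bot.camera("scene")[170:270,200:320]
cv2.imwrite("pics/beh.png",cv2.convertScaleAbs(cv2.resize(s,None,fx=6,fy=6,interpolation=2)[:,:,::-1],alpha=1.4))
E
```

```text
rel t13.9 [625.8 -84.   52. ] F [0.66 0.53 0.43] w60.0 q [ 0.18  0.44 -0.29  0.   -0.83 -0.01]
behind t18.0 [ 651.5 -238.1   60.9] F [ 0.14 -0.95  0.02] w0.6 q [-0.07  0.52 -0.14  0.   -0.91  0.23]
```

View pics/beh.png

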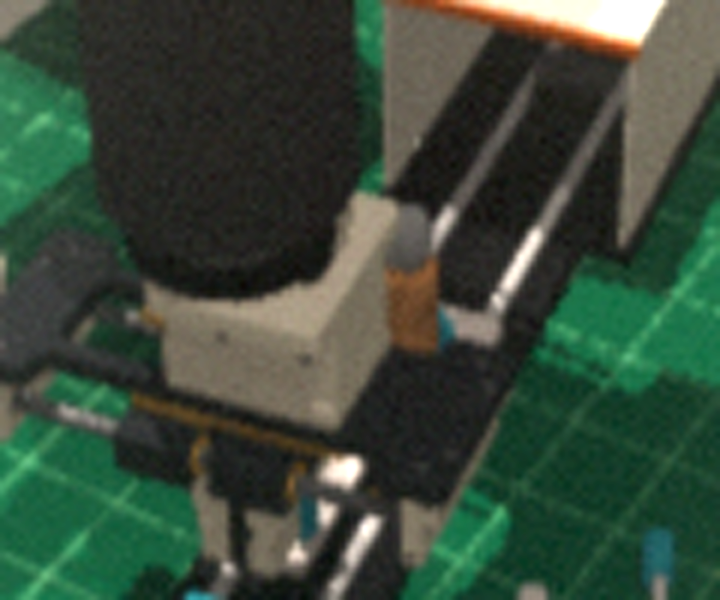

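The nacelle stands upright in the cup and the fingers are behind the post. Next I push until the glue breaks.

```bash
cat >> h.py <<'E'
D=np.array([-np.sin(np.radians(TH)),np.cos(np.radians(TH)),0]); P0=np.array([651,-238,60.])
def push(n=6):  # mean push force along D
    F=[]
    for _ in range(n):
        F.append(-bot.read_state()["contact_force"]@D); bot.pause(.012)
    return np.mean(F),np.std(F)
E
python3 - <<'E'
from h import *
b,sd=push(12); print("bias",b,sd)
hist=[];s=16.
while s<60:
    bot.line_to(P0+D*s,velocity=40); f=push(4)[0]-b; a=(bot.read_state()["tcp_pos"]-P0)@D; hist.append(f)
    print("%.1f act %.1f f %.1f"%(s,a,f))
    if max(hist)>11 and f<8: print("broke free"); break
    if f>30: print("high"); break
    s+=2 if f<3 else 1.5
st()
E
```

```text
bias -0.0609298313672651 0.43919428439439623
16.0 act 16.2 f 0.4
18.0 act 18.0 f -0.4
20.0 act 20.1 f 0.2
22.0 act 22.1 f 0.1
24.0 act 24.1 f 0.8
26.0 act 26.1 f -0.0
28.0 act 27.9 f 1.2
30.0 act 29.2 f 4.7
31.5 act 30.3 f 6.9
33.0 act 31.6 f 7.8
34.5 act 33.0 f 8.1
36.0 act 34.5 f 8.1
37.5 act 36.0 f 8.4
39.0 act 37.5 f 8.2
40.5 act 39.0 f 8.1
42.0 act 40.5 f 8.3
43.5 act 42.0 f 8.0
45.0 act 43.5 f 8.3
46.5 act 45.0 f 8.0
48.0 act 46.5 f 8.2
49.5 act 48.0 f 8.2
51.0 act 50.9 f 2.4
53.0 act 53.1 f 3.1
54.5 act 54.6 f 2.7
56.5 act 56.6 f 2.6
58.5 act 58.6 f 2.2
 t25.8 [ 641.5 -180.2   60. ] F [-2.26 -2.95  3.16] w0.5 q [ 0.02  0.48 -0.2  -0.   -0.89  0.14]
```

The lateral force (-2.7 N) is as large as the axial force, so the contact may be off-centre. I'll look before going on.

```bash
python3 - <<'E'
from h import *
import cv2
s=bot.camera("scene")[170:270,200:320]; im=cv2.convertScaleAbs(cv2.resize(s,None,fx=6,fy=6,interpolation=2)[:,:,::-1],alpha=1.8)
x,y,z=bot.read_state()["tcp_pos"]
c=P0+D*0; 
for (p,r,col) in (((x,y,z),2,(0,255,255)),((x,y,104),2,(0,255,255))):
    q=((proj("scene",circ(*p,r))-[200,170])*6+2.5).astype(int); cv2.polylines(im,[q],True,col,1)
cv2.imwrite("pics/chk.png",im)
print(((proj("scene",[[643.5,-192.8,104]])-[200,170])*6+2.5))
for _ in range(4): st(); bot.pause(.03)
E
```

```text
[[290.95293041 396.36901583]]
 t25.8 [ 641.5 -180.2   60. ] F [-1.98 -2.38  1.83] w0.3 q [ 0.02  0.48 -0.2  -0.   -0.89  0.14]
 t25.9 [ 641.5 -180.2   60. ] F [-1.36 -1.26  1.47] w0.4 q [ 0.02  0.48 -0.2  -0.   -0.89  0.14]
 t25.9 [ 641.5 -180.2   60. ] F [-2.24 -2.61  2.23] w0.6 q [ 0.02  0.48 -0.2  -0.   -0.89  0.14]
 t25.9 [ 641.5 -180.2   60. ] F [-1.5  -2.82  2.48] w0.4 q [ 0.02  0.48 -0.2  -0.   -0.89  0.14]
```

View pics/chk.png

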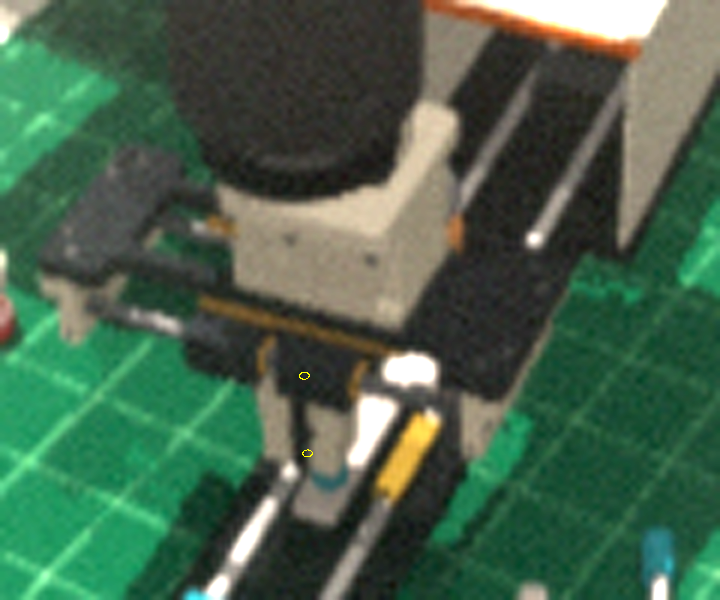

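The post bears on the right-hand finger, about 5 mm off centre and well inside its width. The glue broke at s≈50.5, i.e. carriage at about -50 mm, which matches the description. I'll go on gently, then feel for the stop.

```bash
python3 - <<'E'
from h import *
for s in (90,130,168):
    bot.line_to(P0+D*s,velocity=32); f,sd=push(4); S=st("s%d f %.2f"%(s,f))
fs=[]; base=None; hit=0
while s<226:
    s+=.8
    bot.line_to(P0+D*s,velocity=12); f,sd=push(4); fs.append(f)
    if len(fs)<6: continue
    base=np.median(fs[:-4][-15:])if len(fs)>10 else np.median(fs[:6])
    if f-base>1.2: print("s%.1f f %.2f base %.2f t%.1f"%(s,f,base,bot.read_state()["t"]))
    hit=hit+1 if f-base>2 else 0
    if hit>=2 or f-base>3.2 or bot.read_state()["t"]>52: print("stop"); break
print(np.round(fs,1)); st("s%.1f"%s)
E
```

```text
s90 f 1.52 t27.1 [ 636.4 -149.    59.8] F [-1.47 -2.26  1.06] w0.3 q [ 0.07  0.47 -0.23 -0.   -0.87  0.09]
s130 f 1.85 t28.6 [ 629.8 -109.6   59.9] F [-2.82 -2.09  0.26] w0.8 q [ 0.13  0.45 -0.27 -0.   -0.86  0.03]
s168 f 2.32 t29.9 [623.6 -72.3  59.9] F [-3.15 -2.98  0.38] w0.3 q [ 0.19  0.43 -0.29 -0.   -0.85 -0.03]
s193.6 f 4.63 base 3.21 t39.0
s194.4 f 5.44 base 3.21 t39.3
s195.2 f 6.50 base 3.20 t39.6
stop
[3.  3.1 3.2 3.3 3.  3.3 3.1 2.8 3.7 3.9 3.  3.1 3.3 3.1 3.3 3.3 3.2 3.
 3.4 3.1 3.  3.2 2.6 3.1 3.3 3.2 2.8 3.3 3.  3.2 4.2 4.6 5.4 6.5]
s195.2 t39.6 [619.1 -46.2  59.9] F [-2.61 -7.18  0.74] w0.5 q [ 0.24  0.42 -0.31  0.   -0.84 -0.08]
```

A clean rise of 3.3 N, at s≈193 (carriage about 92 mm, within 80–120). One more small step, then withdraw.

```bash
python3 - <<'E'
from h import *
import cv2
bot.line_to(P0+D*196,velocity=12); print("f",push(6))
bot.line_to(P0+D*150,velocity=40); st("back")
q=P0+D*110; bot.line_to(q,velocity=100); q[2]=220; bot.line_to(q,velocity=150)
bot.line_to([470,-200,250],velocity=200); bot.pause(.3); st("away")
s=bot.camera("scene"); t=bot.camera("top")
a=cv2.resize(s[140:250,210:320],(400,400),interpolation=2); b=cv2.resize(t[160:260,220:320],(400,400),interpolation=2)
cv2.imwrite("pics/end.png",cv2.convertScaleAbs(np.hstack([a,b])[:,:,::-1],alpha=1.6))
E
```

```text
f (np.float64(7.255863203896965), np.float64(0.39953308558414463))
back t41.2 [626.8 -89.8  60. ] F [-0.06  0.08 -0.9 ] w0.4 q [ 0.17  0.44 -0.28 -0.   -0.85 -0.  ]
away t44.3 [ 470.4 -199.7  249.5] F [-0.56  0.12 -0.61] w0.5 q [-0.02  0.07 -0.31  0.   -1.19  0.18]
```

View pics/end.png

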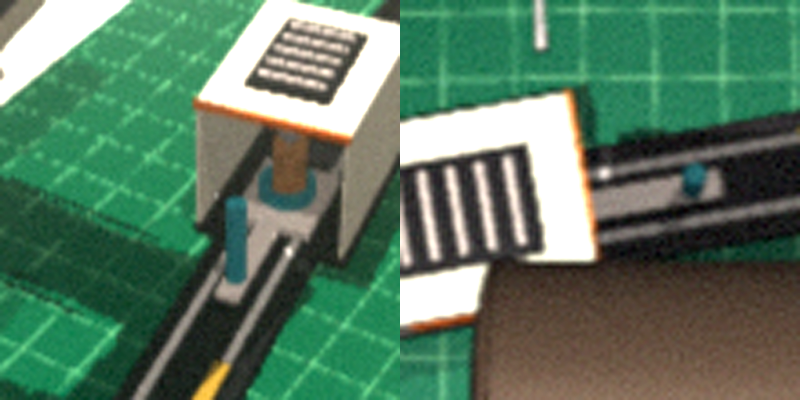

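The nacelle stands upright in the cup inside the hood, with the post outside it at top-view crop (693,170). I'll check the post position, then hand in.

```bash
python3 - <<'E'
from h import *
print(back("top",220+293.5/4-.5,160+170.5/4-.5,104), np.array([642.7,-192.8])+D[:2]*(195.2-28.3))
bot.close_job()
E
```

```text
[618.92190201 -28.36072098 104.        ] [615.72832226 -28.09378093]
the job is handed in; nothing more can be done
```

I stood the nacelle in the teal cup and let it go. I then broke the carriage free of the glue and pushed it by the post until it rested against the hidden stop. I withdrew the arm and handed the job in about 44 s into the 64 s allowed; no verdict is reported.

- **Stop:** I felt it as a steady rise over the drag reading, about 4 N more at the last step (7.3 N against 3.2 N). That was with the carriage at about 95 mm along the jig, inside the expected 80 to 120 mm.
- **Final picture:** The nacelle is upright in the cup, inside the hood. The post's measured position along the rods agrees with the expected one to about 0.3 mm. Sideways it is 3 mm off, which is about one pixel.
- **Forces read low:** At rest the sensor showed about 8 N on the glue, where 14 to 22 N was expected, and 2 to 3 N of drag instead of 4 N. I took this to be relaxation after each step and relied on the rise rather than absolute values. The peak force on the stop during motion was not measured.
- **Off-centre push:** The fingers met the post about 5 mm off centre, which gave a sideways force of 2 to 3 N. They did not slip.
- **Not measured:** I did not check the other items' positions again at the end. The arm was not driven close to any of them.

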